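# Unlock the pantry snack box by its thumbwheels

### The arm

A 6-joint arm with a two-finger parallel gripper is mounted at the origin on the work surface. World frame = base frame: x ahead of the robot, y to its left, z up, the work surface at z = 0. Lengths are in m, angles in rad, forces in N, time in s.
With the tool pointing down it reaches from about 0.275 to 0.975 m from the base axis. Payload 8.4 kg.
Tool frame: the origin (TCP) lies at the very end of the fingers, on their centre line; the grasp point (between the pads) lies arm.hold_point_z behind it (arm.hold_point_z is the distance from the TCP to the grasp point, in m); y points along the fingers, x is the direction in which the jaws open and shut, and the axes are right-handed (so a half turn about y gives the same grasp; the last joint's range is limited). The gripper opens to 92 mm and grips with 3 to 60 N. Pads are 20 mm wide; open, the fingers measure 128 mm over their backs; the gripper's body (75 mm by 189 mm) begins 69 mm behind the grasp point.
Start: joints at [1.204, 0.353, 1.633, -0, 1.155, -0.002], TCP at [0.223, 0.584, 0.215] pointing down, gripper open.
Joint ranges: [-2.63, 2.63], [-0.92, 2.1], [0.06, 2.66], [-1.3, 4.44], [0, 2.69], [-3.02, 3.02]. Speed limits (rad/s): [2.22, 2.22, 2.79, 3.14, 3.14, 3.14].

### API

Orientations are given as a unit quaternion [w, x, y, z].
In Python, from bench import arm gives the robot as it stands.
- The arm moves only by the shell command python3 -m pendant 'ROWS'. ROWS is JSON, a list of rows, each a list of 3 entries, a list of its own where there are three numbers: the shift along the world's x, y, z in mm, then the turn about the world's z in degrees, then the opening, from 0 (shut) to 1 (fully open). A call has 1 to 8 rows; each row shifts and turns the commanded pose from where the row before left it; what a row does not reach is not made up. A row lasts 1/12 s, in which the tool goes at most 41.7 mm and 7.16 degrees, less where a joint would pass 70% of its speed; a pose out of reach is approached as far as the arm can. A call with a gripper value outside its range is refused whole. The fingers move at their own pace and stop on an object; the grip force is fixed at half the most. Time passes only in rows, so rows that do not move let the fingers close. It gives the time, the measured TCP pose, the force and the opening at its end, in the units of the state.
- arm.get_obs(): the state, without advancing time (a new reading comes with each control period).
- arm.capture(name): name is "scene" or "top"; returns a dict with "img" (384x512x3 uint8, red, green, blue), "fx", "fy", "cx", "cy" (pixels), "T" (4x4, takes a point from camera to world coordinates). Camera axes: x right, y down, z forward; pixel columns grow to the right and rows downward; lengths in m; the calibration is good to about 2 mm. A picture is of the moment at which its call begins. There is no depth.
- arm.close_job(): hands the job in, once; it reports no verdict.
Trained networks look in the newest picture that a camera, given by its name, has taken for a name from the list of things; names that differ only in an ending like _2 or _b are one class to them, and where a whole thing is asked for, a point or a joint stands for the part that bears it (a point fixed in the world has none). Each returns a list of dicts, best first, with "score" (0 to 1); they miss things now and then, are a little off and sometimes report something else, mostly with a low value. They report only what shows in the picture. A call takes as long as a camera call.
- arm.search_frame(name, camera): "box" ([left, top, right, bottom] in pixels, round what is visible of it).
- arm.trace(name, camera): "region" (384x512 bool, what is visible of it) and "box" ([left, top, right, bottom] in pixels, round what is visible of it).
The state is a dict: "clock": time; "joints": joint angles; "dq": joint speeds; "joint_torque": joint torques, N m; "tcp_pos": TCP position; "tcp_rot": TCP orientation; "ft_force": force on the tool from outside, world axes, zero at the start; "ft_torque": the same for the moment, N m; "grip_width": finger opening in m.
Only numpy, scipy, OpenCV 4.12 (cv2) and the standard library are available. Lean on these libraries where they do the work, as an engineer would, in place of code of your own. Each camera call takes 0.05 s, during which the arm holds its last target. There are 200 camera calls.

### The job

Unlock the snack box: gently roll its thumbwheels to the code 5-4-2, read from left to right as seen from the robot, without turning the middle wheel, which is already right. Only when the code stands squarely at the index ticks, slide the steel bolt beside the wheels all the way away from the robot, then let go. Do not press hard on the box, and leave the jar, can and bowl alone.

Things in the scene. Friction and masses are not known exactly. Their poses are not given: they have to be found in the camera images.
- box: Snack box fixed to the table: clear tub, grey lid, 200 (x) by 300 (y) by 120 mm high, 3 mm aluminium lock plate on the lid. Origin: centre of its underside; x away from the robot, y left, z up. Three wheels at 40 mm pitch along y stand out of the plate, the bolt right of them. Load no part with more than about 15 N
- left_wheel_window (a point): Centre of the left wheel's window, on the lock plate's upper face, at box (0, 40, 123) mm. The crown of the smooth wheel stands 7 to 14 mm above it (seats differ unmeasured: feel for it) and gives on a spring, 7 N/mm over 5 mm. Roll it by friction: press a fingertip on the crown and draw it along box x
- middle_wheel_window (a point): Centre of the middle wheel's window, on the lock plate's upper face, at box (0, 0, 123) mm. The crown of the smooth wheel stands 7 to 14 mm above it (seats differ unmeasured: feel for it) and gives on a spring, 7 N/mm over 5 mm. Roll it by friction: press a fingertip on the crown and draw it along box x
- right_wheel_window (a point): Centre of the right wheel's window, on the lock plate's upper face, at box (0, -40, 123) mm. The crown of the smooth wheel stands 7 to 14 mm above it (seats differ unmeasured: feel for it) and gives on a spring, 7 N/mm over 5 mm. Roll it by friction: press a fingertip on the crown and draw it along box x
- left_wheel (a joint): Angle (rad) of the left thumbwheel: black, radius 25 mm, 16 mm wide, axle along box y. White pips like a die's, every 60 degrees round the rim: number n is on top, between the two index ticks, at (n-1)*1.0472. Grows as the wheel's top rolls to box +x, away from the robot; stops at -0.4 and 5.64. No detents; drag 0.06 N m. It starts between 1.8 and 3.1; the code wants 5 (4.189).
- middle_wheel (a joint): Angle (rad) of the middle thumbwheel: black, radius 25 mm, 16 mm wide, axle along box y. White pips like a die's, every 60 degrees round the rim: number n is on top, between the two index ticks, at (n-1)*1.0472. Grows as the wheel's top rolls to box +x, away from the robot; stops at -0.4 and 5.64. No detents; drag 0.06 N m. It starts on 4 (3.142), as the code wants, and must stay.
- right_wheel (a joint): Angle (rad) of the right thumbwheel: black, radius 25 mm, 16 mm wide, axle along box y. White pips like a die's, every 60 degrees round the rim: number n is on top, between the two index ticks, at (n-1)*1.0472. Grows as the wheel's top rolls to box +x, away from the robot; stops at -0.4 and 5.64. No detents; drag 0.06 N m. It starts between 2.15 and 3.45; the code wants 2 (1.047).
- bolt (a joint): Travel (m) of the bolt along the box's +x: 0 locked (as it starts), 0.035 at its far end stop. It slides with a drag of about 4 N plus some damping and stays where it is left
- bolt_tab (a point): Centre of the top of the bolt's upright steel tab, 20 mm above the lock plate; moves with the bolt. The tab measures 14 (x) by 28 (y) mm and stands on a foot 30 (x) by 28 (y) mm, 4 mm thick. It starts at box (x, y) = (-17.5, -100) mm
- jar: Amber glass jar, 72 mm wide, 115 mm high, standing left of the box. Origin: centre of its underside. Bystander
- can: Tin can, 72 mm wide, 105 mm high, standing right of the box. Origin: centre of its underside. Bystander
- bowl: Wooden bowl, 110 mm wide, 45 mm high, standing beyond the box. Origin: centre of its underside. Bystander

How it is judged:
By the outcome, as a careful person would: the job done as asked, in the order asked, and still so for the second after the job is handed in, with the robot touching nothing.
It also fails if it takes over 72 s, if anything falls off the work surface, if the arm or the gripper's body presses on something with over 40 N, if the wrist force passes 120 N, or if a joint passes its speed limit or range.

## Working session

There is one attempt and no reset: what is moved stays moved. The work goes in short steps, Python scripts to look and compute and a shell command to move; the robot and the scene stay as the last step left them, time stands still between calls to the robot, and variables do not carry over. Pictures are saved under pics/ and viewed, about 8 in all and at most 12, crops included, and the job is handed in when it is done.

```bash
ls; mkdir -p pics
python3 - <<'E'
from bench import arm
import cv2,numpy as np
o=arm.get_obs();print({k:np.round(v,4).tolist() for k,v in o.items()}, arm.hold_point_z)
for n in("scene","top"):
    c=arm.capture(n);cv2.imwrite(f"pics/{n}0.png",c["img"][:,:,::-1]);print(n,c["fx"],c["cx"],c["cy"],np.round(c["T"],4).tolist())
    for t in("box","left_wheel","middle_wheel","right_wheel","bolt_tab","jar","can","bowl"):
        print(t,[(round(d["score"],2),np.round(d["box"],1).tolist()) for d in arm.search_frame(t,n)][:3])
a=cv2.imread("pics/scene0.png");b=cv2.imread("pics/top0.png")
E
```

```text
pics
{'clock': 0.0, 'joints': [1.2036, 0.3537, 1.6341, 0.0, 1.1552, -0.0024], 'dq': [0.0005, -0.0013, -0.0007, 0.0007, 0.0012, -0.001], 'joint_torque': [0.0002, -59.3849, -33.4212, 0.0696, 0.0234, -0.0001], 'tcp_pos': [0.2228, 0.5834, 0.2138], 'tcp_rot': [-0.5821, 0.5827, 0.4006, -0.4015], 'ft_force': [0.4836, 0.1034, -0.7598], 'ft_torque': [-0.0463, 0.0258, -0.0352], 'grip_width': 0.0919} 0.0187
scene 407.27647360764337 253.7695802018637 195.13220510143978 [[0.8293, 0.3711, -0.4179, 1.0006], [0.5587, -0.5366, 0.6323, -0.5198], [0.0104, -0.7579, -0.6523, 0.6779], [0.0, 0.0, 0.0, 1.0]]
box [(0.64, [167.0, 127.5, 300.5, 264.2])]
left_wheel [(0.5, [239.4, 157.5, 255.4, 164.0])]
middle_wheel [(0.73, [165.8, 129.3, 299.0, 263.5]), (0.46, [230.8, 165.5, 246.0, 171.8])]
right_wheel []
bolt_tab [(0.66, [203.2, 183.2, 224.7, 196.5])]
jar [(0.79, [262.3, 120.4, 290.9, 143.9])]
can [(0.86, [184.9, 232.1, 220.8, 291.9]), (0.2, [167.4, 131.3, 298.3, 263.3])]
bowl [(0.6, [285.4, 218.0, 334.4, 258.2])]
top 420.10670856442556 248.9818164287817 192.47250622416033 [[0.0142, -0.9832, 0.1818, 0.4445], [-0.9999, -0.0125, 0.0106, 0.0118], [-0.0082, -0.1819, -0.9833, 1.0411], [0.0, 0.0, 0.0, 1.0]]
box [(0.78, [150.2, 157.4, 297.4, 272.9]), (0.75, [101.7, 218.2, 143.6, 249.8])]
left_wheel []
middle_wheel [(0.59, [217.3, 203.8, 222.9, 223.6])]
right_wheel []
bolt_tab [(0.63, [258.4, 204.1, 274.5, 218.0])]
jar [(0.83, [101.5, 216.3, 143.6, 249.9])]
can [(0.79, [296.5, 177.1, 329.3, 212.7]), (0.6, [148.8, 159.9, 297.3, 272.6])]
bowl [(0.91, [211.9, 116.7, 251.3, 160.2]), (0.62, [260.4, 204.3, 273.1, 221.6])]
```

View pics/top0.png

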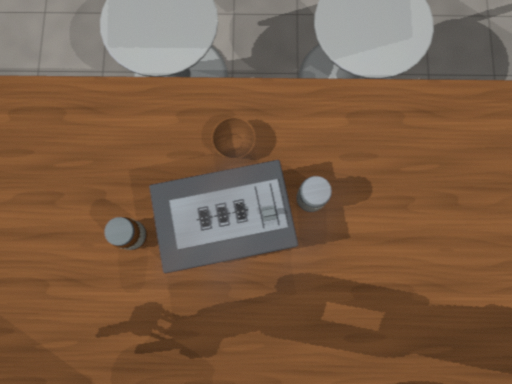

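View pics/scene0.png

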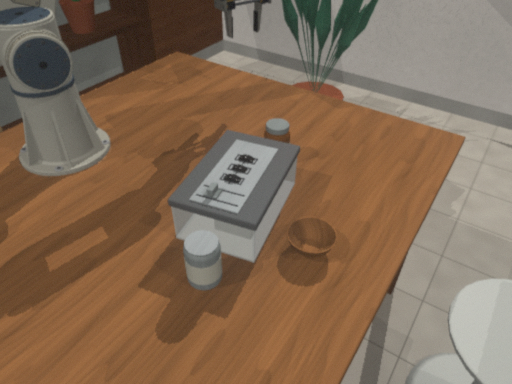

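The top picture shows the box at about (223,215), turned roughly 8°, with the jar at left (120,232), the can at right (315,190) and the bowl beyond (233,138). The scene view agrees. Next I'll fit the box pose.

```bash
cat > h.py <<'E'
from bench import arm
import cv2,numpy as np
from scipy.optimize import least_squares
def proj(c,P):
    T=c["T"];q=(np.atleast_2d(P)-T[:3,3])@T[:3,:3]
    return np.c_[c["fx"]*q[:,0]/q[:,2]+c["cx"],c["fy"]*q[:,1]/q[:,2]+c["cy"]]
def b2w(p,B):
    x,y,t=p;B=np.atleast_2d(B);c,s=np.cos(t),np.sin(t)
    return np.c_[x+c*B[:,0]-s*B[:,1],y+s*B[:,0]+c*B[:,1],B[:,2]]
def rect(c,p,z,x0,x1,y0,y1,s):  # rectified picture of box plane z (m); up=+x, left=+y; s px per mm
    B=np.array([[x1,y1,z],[x1,y0,z],[x0,y0,z],[x0,y1,z]])
    W=int((y1-y0)*1000*s);H=int((x1-x0)*1000*s)
    M=cv2.getPerspectiveTransform(proj(c,b2w(p,B)).astype(np.float32),np.float32([[0,0],[W,0],[W,H],[0,H]]))
    return cv2.warpPerspective(c["img"],M,(W,H),flags=cv2.INTER_CUBIC)
E
python3 - <<'E'
from h import *
cs={};obs={}
for n in("top","scene"):
    c=cs[n]=arm.capture(n);g=cv2.cvtColor(c["img"],cv2.COLOR_RGB2HSV)
    for d in arm.trace("box",n)[:1]:
        r=d["region"];print(n,d["score"],r.sum())
    r=cv2.dilate(r.astype(np.uint8),np.ones((9,9)))
    m=((g[...,1]<70)&(r>0)).astype(np.uint8) if n=="top" else r*0
    if n=="top":
        k,l,s,_=cv2.connectedComponentsWithStats(m);m=(l==1+np.argmax(s[1:,4])).astype(np.uint8)
        m=cv2.morphologyEx(m,cv2.MORPH_OPEN,np.ones((9,9)))
        h=cv2.convexHull(cv2.findContours(m,0,2)[0][0]);q=cv2.approxPolyDP(h,6,True)[:,0];print(q.tolist(),cv2.boxPoints(cv2.minAreaRect(h)).tolist())
    cv2.imwrite(f"pics/m_{n}.png",m*255)
# fit top corners at lid plane by silhouette IoU-like: sort corners
c=cs["top"];q=cv2.boxPoints(cv2.minAreaRect(h))
B=np.array([[.1,.15,.12],[.1,-.15,.12],[-.1,-.15,.12],[-.1,.15,.12]])
q=q.astype(float)
def f(p):
    P=proj(c,b2w(p,B));return (P[:,None]-q[None])[np.arange(4),np.argmin(((P[:,None]-q)**2).sum(2),1)].ravel()
s=least_squares(f,[.39,.05,.13]);print(s.x,s.cost,np.round(f(s.x),1))
p=s.x;np.save("p.npy",p)
for n in cs: print(n,np.round(proj(cs[n],b2w(p,B)),1).tolist())
a=rect(cs["top"],p,.123,-.1,.1,-.15,.15,2.5);b=rect(cs["scene"],p,.123,-.1,.1,-.15,.15,2.5)
im=np.hstack([a,b])[:,:,::-1]
im=cv2.resize(np.vstack([a,b]),(450,600))[:,:,::-1]
cv2.imwrite("pics/r1.png",im)
E
```

```text
top 0.96 12114
[[279, 161], [296, 246], [163, 270], [151, 185]] [[145.88462829589844, 185.42306518554688], [280.5, 158.5], [298.076904296875, 246.38461303710938], [163.4615478515625, 273.30767822265625]]
scene 0.59 10764
[0.56346452 0.08040658 0.21519358] 4.562067146276343 [ 2.2 -0.5 -1.6  0.3  0.3 -0.4 -0.9  0.7]
top [[148.1, 184.9], [278.9, 158.8], [298.4, 246.0], [162.6, 274.0]]
scene [[300.5, 143.6], [256.2, 222.8], [166.7, 197.2], [226.6, 127.2]]
```

View pics/r1.png

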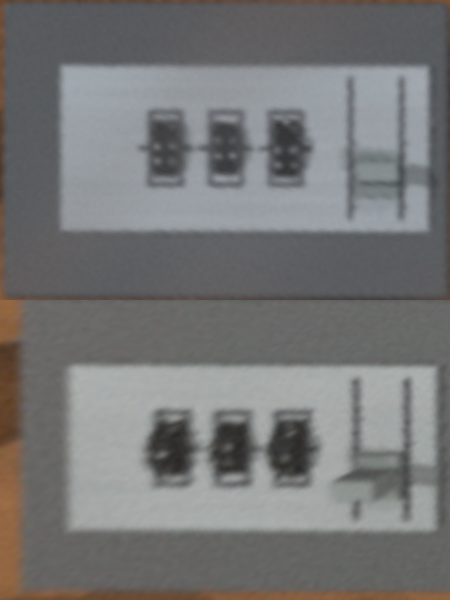

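Rectified top view: three wheels at columns 166/226/287 and ticks at row 148, so the pose is good to about 3 mm. Now averaged close-ups of the wheels for their angles.

Run:
```python
from h import *
p=np.load("p.npy")
out=[]
for n in("top","scene"):
    L=[arm.capture(n) for _ in range(6)];c=L[0];
    print(n,np.std(L[0]["img"].astype(float)-L[1]["img"]))
    c["img"]=np.mean([l["img"] for l in L],0).astype(np.float32)
    np.savez(f"avg_{n}.npz",**c)
    a=rect(c,p,.133,-.035,.035,-.07,.065,5.5)
    a=np.clip((a-20)*1.5,0,255).astype(np.uint8);out.append(a)
im=np.vstack(out[:2]);cv2.imwrite("pics/r2.png",im[:,:,::-1]);print(im.shape)
R=arm.get_obs();from scipy.spatial.transform import Rotation as Ro
w,x,y,z=R["tcp_rot"];print(Ro.from_quat([x,y,z,w]).as_matrix().round(3).tolist(),p,R["clock"])
```

```text
top 1.500185501486501
scene 2.4363204609891023
(770, 742, 3)
[[0.357, 0.0, -0.934], [0.934, 0.0, 0.357], [0.0, -1.0, -0.0]] [0.56346452 0.08040658 0.21519358] 1.7
```

View pics/r2.png

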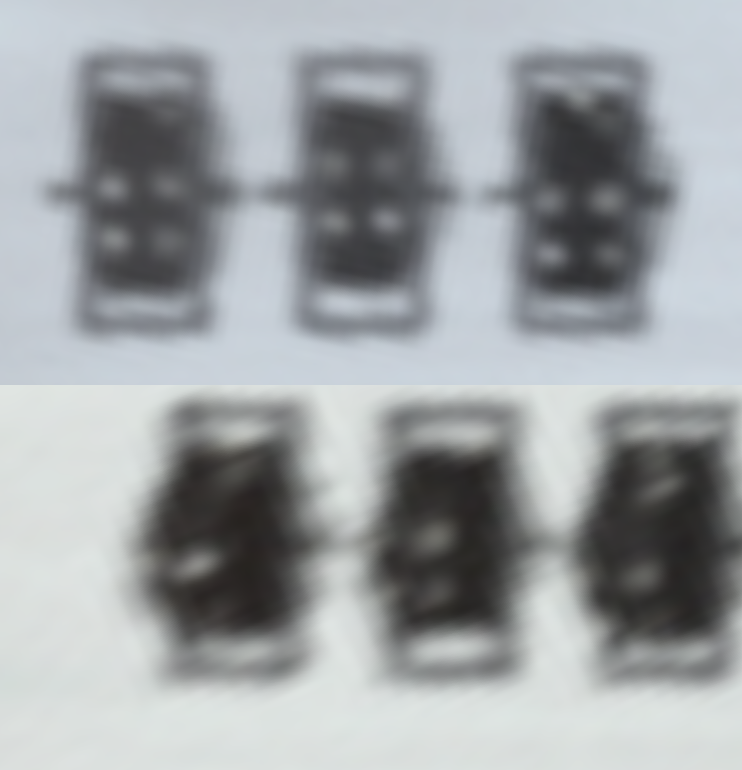

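Reading: middle wheel's 4 sits on the tick row (192). The left wheel shows 4, pip rows 188/240, so θ≈2.97 (needs +1.22 rad ≈ +30.5 mm). The right wheel shows 4, rows 200/252, so θ≈2.88 (needs −1.84 rad ≈ −46 mm). Moving above the left wheel, gripper shut with the jaw axis along box x.

```bash
python3 -m pendant '[[[20.4,-29.2,0],-3.55,0],[[20.4,-29.2,0],-3.55,0],[[20.4,-29.2,0],-3.55,0],[[20.4,-29.2,0],-3.55,0],[[20.4,-29.2,0],-3.55,0],[[20.4,-29.2,0],-3.55,0],[[20.4,-29.2,0],-3.55,0],[[20.4,-29.2,0],-3.55,0]]'; python3 -m pendant '[[[20.4,-29.2,0],-3.55,0],[[20.4,-29.2,0],-3.55,0],[[20.4,-29.2,0],-3.55,0],[[20.4,-29.2,0],-3.55,0],[[20.4,-29.2,0],-3.55,0],[[20.4,-29.2,0],-3.55,0],[[20.4,-29.2,0],-3.55,0],[[20.4,-29.2,0],-3.55,0]]'; python3 -m pendant '[[[0,0,0],0,0],[[0,0,0],0,0]]'
```

```text
clock: 2.37
tcp_pos: [0.3869, 0.3488, 0.2148]
tcp_rot: [0.663, -0.663, -0.245, 0.245]
ft_force: [1.1, -0.4, -0.1]
grip_width: 0.0407
clock: 3.03
tcp_pos: [0.5502, 0.115, 0.2148]
tcp_rot: [0.703, -0.703, -0.075, 0.074]
ft_force: [0.9, 0.3, 0.3]
grip_width: 0.0006
clock: 3.2
tcp_pos: [0.55, 0.1153, 0.2144]
tcp_rot: [0.703, -0.703, -0.075, 0.075]
ft_force: [0.1, 0.6, -0.9]
grip_width: 0.0005
```

```bash
cat > st.py <<'E'
from h import *
from scipy.spatial.transform import Rotation as Ro
o=arm.get_obs();w,x,y,z=o["tcp_rot"];M=Ro.from_quat([x,y,z,w]).as_matrix()
d=o["tcp_pos"]-np.array([.565,.0787,0]);t=.2152
print("t",round(o["clock"],2),"tcp",np.round(o["tcp_pos"]*1000,1),"box",np.round([1000*(d[0]*np.cos(t)+d[1]*np.sin(t)),1000*(-d[0]*np.sin(t)+d[1]*np.cos(t))],1),"jawdeg",round(np.degrees(np.arctan2(M[1,0],M[0,0])),2),"tilt",M[:,1].round(3),"F",np.round(o["ft_force"],2),"g",round(o["grip_width"],4))
E
python3 st.py
```

```text
t 3.2 tcp [550.  115.3 214.4] box [-6.8 39. ] jawdeg 12.15 tilt [-0.  0. -1.] F [ 0.12  0.58 -0.94] g 0.0005
```

```bash
python3 -m pendant '[[[0,0.5,-30],0,0],[[0,0.5,-30],0,0],[[0,0,-13],0,0],[[0,0,0],0,0]]'; for i in 1 2 3 4; do :; done; python3 -m pendant '[[[0,0,-1],0,0],[[0,0,0],0,0]]'; python3 -m pendant '[[[0,0,-1],0,0],[[0,0,0],0,0]]';python3 -m pendant '[[[0,0,-1],0,0],[[0,0,0],0,0]]';python3 -m pendant '[[[0,0,-1],0,0],[[0,0,0],0,0]]'
```

```text
clock: 3.53
tcp_pos: [0.5462, 0.1184, 0.1385]
tcp_rot: [-0.703, 0.703, 0.074, -0.079]
ft_force: [-0.2, -1.4, 0.9]
grip_width: 0.0008
clock: 3.7
tcp_pos: [0.5497, 0.1186, 0.1416]
tcp_rot: [0.703, -0.703, -0.077, 0.076]
ft_force: [0.0, 0.4, 1.1]
grip_width: 0.0006
clock: 3.87
tcp_pos: [0.55, 0.1181, 0.1407]
tcp_rot: [0.703, -0.703, -0.077, 0.075]
ft_force: [-0.8, -0.1, 0.2]
grip_width: 0.0005
clock: 4.03
tcp_pos: [0.5496, 0.1178, 0.139]
tcp_rot: [0.703, -0.703, -0.076, 0.075]
ft_force: [-0.8, -0.5, -0.7]
grip_width: 0.0005
clock: 4.2
tcp_pos: [0.5493, 0.1176, 0.1376]
tcp_rot: [0.703, -0.703, -0.076, 0.076]
ft_force: [-0.2, -1.1, -0.2]
grip_width: 0.0005
```

```bash
for i in 1; do python3 -m pendant '[[[0,0,-1],0,0],[[0,0,0],0,0]]'; done; python3 -m pendant '[[[0,0,-1],0,0],[[0,0,0],0,0]]' ; python3 st.py
```

```text
clock: 4.37
tcp_pos: [0.5493, 0.1176, 0.1364]
tcp_rot: [-0.703, 0.703, 0.076, -0.076]
ft_force: [-0.2, 0.3, -0.6]
grip_width: 0.0002
clock: 4.53
tcp_pos: [0.5493, 0.1176, 0.1354]
tcp_rot: [-0.703, 0.703, 0.076, -0.076]
ft_force: [-1.1, -1.2, -0.2]
grip_width: 0.0008
t 4.53 tcp [549.3 117.6 135.4] box [-7.  41.4] jawdeg 12.29 tilt [-0. -0. -1.] F [-1.1  -1.2  -0.24] g 0.0008
```

```bash
python3 -m pendant '[[[0,0,-1],0,0],[[0,0,0],0,0]]'|egrep 'pos|force'; python3 -m pendant '[[[0,0,-1],0,0],[[0,0,0],0,0]]' |egrep 'pos|force'
```

```text
tcp_pos: [0.5493, 0.1177, 0.1344]
ft_force: [-0.0, 0.0, -0.2]
tcp_pos: [0.5493, 0.1177, 0.1334]
ft_force: [0.1, 0.1, 0.4]
```

```bash
python3 -m pendant '[[[0,0,-1],0,0],[[0,0,0],0,0]]'|egrep 'pos|force'
```

```text
tcp_pos: [0.5495, 0.1177, 0.1325]
ft_force: [0.3, 0.2, 0.6]
```

```bash
python3 -m pendant '[[[0,0,-0.7],0,0],[[0,0,0],0,0]]'|egrep 'pos|force'
```

```text
tcp_pos: [0.5495, 0.1177, 0.1321]
ft_force: [-1.8, 0.2, 3.3]
```

```bash
python3 -m pendant '[[[0,0,-0.7],0,0],[[0,0,0],0,0]]'|egrep 'pos|force'
```

```text
tcp_pos: [0.5496, 0.1177, 0.1316]
ft_force: [-1.4, -1.1, 6.1]
```

Contact at z≈132.3. Pressing slightly more, then stroke +15 mm along box x.

```bash
python3 -m pendant '[[[0,0,-0.5],0,0],[[0,0,0],0,0]]'|egrep 'pos|force'; python3 -m pendant '[[[0.98,0.21,0],0,0],[[1.95,0.43,0],0,0],[[1.95,0.43,0],0,0],[[1.95,0.43,0],0,0]]'|egrep 'pos|force';python3 -m pendant '[[[1.95,0.43,0],0,0],[[1.95,0.43,0],0,0],[[1.95,0.43,0],0,0],[[1.95,0.43,0],0,0],[[0,0,0],0,0]]'; python3 st.py
```

```text
tcp_pos: [0.5496, 0.1177, 0.1313]
ft_force: [-2.0, -1.4, 8.3]
tcp_pos: [0.5563, 0.1192, 0.1313]
ft_force: [-1.8, 0.1, 8.1]
clock: 6.28
tcp_pos: [0.5645, 0.121, 0.1313]
tcp_rot: [0.703, -0.703, -0.076, 0.075]
ft_force: [-1.2, -0.6, 7.3]
grip_width: 0.0003
t 6.28 tcp [564.5 121.  131.3] box [ 8.6 41.4] jawdeg 12.3 tilt [ 0.001  0.    -1.   ] F [-1.19 -0.64  7.34] g 0.0003
```

Lift, return 16 mm, press again, second stroke.

```bash
python3 -m pendant '[[[0,0,5],0,0],[[0,0,0],0,0],[[-8,-1.8,0],0,0],[[-7.5,-1.6,0],0,0],[[0,0,0],0,0],[[0,0,-3.5],0,0],[[0,0,0],0,0],[[0,0,0],0,0]]' |egrep 'pos|force'; python3 -m pendant '[[[0,0,-0.7],0,0],[[0,0,0],0,0]]'|egrep 'pos|force'
```

```text
tcp_pos: [0.5482, 0.1174, 0.1321]
ft_force: [-2.2, -1.4, 3.5]
tcp_pos: [0.5485, 0.1175, 0.1316]
ft_force: [-2.6, -0.9, 6.4]
```

```bash
python3 -m pendant '[[[0,0,-0.7],0,0],[[0,0,0],0,0]]'|egrep 'pos|force'; python3 st.py
```

```text
tcp_pos: [0.5489, 0.1176, 0.1312]
ft_force: [-3.1, 0.0, 8.8]
t 7.28 tcp [548.9 117.6 131.2] box [-7.4 41.4] jawdeg 12.3 tilt [ 0.001  0.    -1.   ] F [-3.14  0.02  8.77] g 0.0004
```

```bash
python3 -m pendant '[[[0.98,0.21,0],0,0],[[1.85,0.4,0],0,0],[[1.85,0.4,0],0,0],[[1.85,0.4,0],0,0],[[1.85,0.4,0],0,0],[[1.85,0.4,0],0,0],[[1.85,0.4,0],0,0],[[0,0,0],0,0]]' |egrep 'pos|force'; python3 st.py;  python3 -m pendant '[[[0,0,5],0,0],[[0,0,10],0,0],[[-20,20,20],0,0],[[-20,35,0],0,0],[[-20,35,0],0,0],[[0,35,0],0,0],[[0,35,0],0,0],[[0,0,0],0,0]]' |egrep pos
python3 - <<'E'
from h import *
p=np.load("p.npy");out=[]
for n in("top",):
    L=[arm.capture(n) for _ in range(6)];c=L[0]
    c["img"]=np.mean([l["img"] for l in L],0).astype(np.float32);np.savez("avg2_top.npz",**c)
    a=rect(c,p,.133,-.035,.035,-.07,.065,5.5);out.append(np.clip((a-20)*1.5,0,255).astype(np.uint8))
cv2.imwrite("pics/r3.png",out[0][:,:,::-1])
E
```

```text
tcp_pos: [0.5615, 0.1203, 0.1314]
ft_force: [-2.1, -0.4, 8.0]
t 7.95 tcp [561.5 120.3 131.4] box [ 5.4 41.4] jawdeg 12.3 tilt [ 0.001  0.    -1.   ] F [-2.11 -0.43  7.99] g 0.0004
tcp_pos: [0.5009, 0.2856, 0.1669]
```

View pics/r3.png

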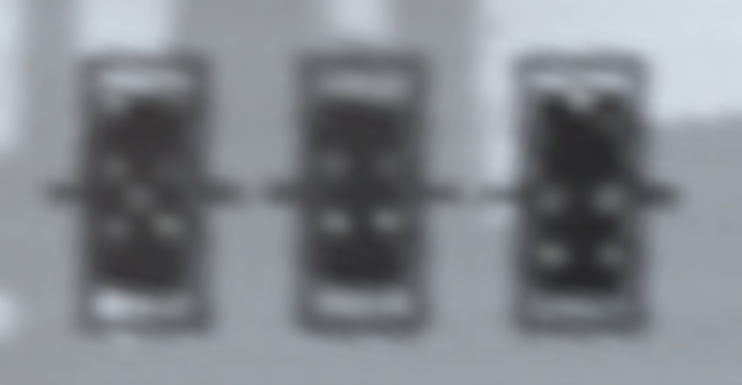

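The left wheel now shows 5 with its centre at about row 196 against the tick row 192. I'll fit the pip positions numerically for a better value.

```bash
cat > fit.py <<'E'
from h import *
p=np.load("p.npy")
PAT={4:[(-1,-1),(-1,1),(1,-1),(1,1)],5:[(-1,-1),(-1,1),(1,-1),(1,1),(0,0)],2:[(-1,-1),(1,1)],-2:[(-1,1),(1,-1)]}
def fit(c,yc,n,hc,a=None,d=None,x0=None):
    """th = offset (rad) of number n from top, + towards +x"""
    g=c["img"].mean(2);ctr=proj(c,b2w(p,[[0.,yc,.13]]))[0]
    V,U=np.mgrid[0:384,0:512];m=(abs(U-ctr[0])<6)&(abs(V-ctr[1])<8)
    B=b2w
    def model(q):
        th,y,aa,dd,s=q
        if a is not None: aa,dd=a,d
        A=[np.ones(m.sum()),(U-ctr[0])[m],(V-ctr[1])[m],((V-ctr[1])**2)[m],((U-ctr[0])**2)[m]]
        for i,j in PAT[n]:
            al=th+i*aa
            P=proj(c,b2w(p,[[ .025*np.sin(al),yc+y+j*dd,.123+hc-.025*(1-np.cos(al))]]))[0]
            A.append(np.exp(-((U-P[0])**2+(V-P[1])**2)[m]/(2*s*s)))
        A=np.array(A).T;w=wt[m];k=np.linalg.lstsq(A*w[:,None],g[m]*w,rcond=None)[0]
        return (A@k-g[m])*w
    T=proj(c,b2w(p,[[0.,yc,.13]]))[0]
    # weight: stay inside wheel +-7mm y, +-14mm x
    X=b2w(p,[[x,yc+y,.13] for x in (-.013,.013) for y in(-.0065,.0065)])
    H=cv2.convexHull(np.float32(proj(c,X)*16));k=np.zeros((384,512),np.uint8);cv2.fillConvexPoly(k,np.int32(H),1,shift=4);wt=k.astype(float)
    best=min((least_squares(model,[t0,0,a or .2,d or .0047,.8],bounds=([-.6,-.004,.1,.003,.5],[.6,.004,.3,.007,1.5])) for t0 in np.arange(-.35,.36,.1)),key=lambda s:s.cost)
    return best.x,np.sqrt(2*best.cost/wt.sum())
E
python3 - <<'E'
from fit import *
for f,L in(("avg_top",4),("avg2_top",5)):
    c=dict(np.load(f+".npz"))
    for nm,y,n,h in(("L",.04,L,.0093),("M",0,4,.010),("R",-.04,4,.010)):
        for yo in(-.001,):
            x,r=fit(c,y+yo,n,h);x2,r2=fit(c,y+yo,n,h,.2,.0047);print(f,nm,n,np.round(x,4),round(r,2),"fixed",np.round(x2[:2],4),round(r2,2))
E
```

```text
avg_top L 4 [-1.462e-01  7.000e-04  1.919e-01  4.900e-03  9.723e-01] 1.94 fixed [-0.1476  0.0008] 2.22
avg_top M 4 [-2.1000e-03  4.0000e-04  1.9680e-01  4.8000e-03  1.0481e+00] 2.69 fixed [-0.0009  0.0004] 2.73
avg_top R 4 [-2.5230e-01  9.0000e-04  1.9690e-01  5.0000e-03  1.0713e+00] 3.3 fixed [-0.2534  0.0011] 3.48
avg2_top L 5 [-3.570e-02  3.000e-04  2.044e-01  4.800e-03  9.946e-01] 1.89 fixed [-0.037   0.0003] 1.93
avg2_top M 4 [-3.7000e-03  2.0000e-04  1.9960e-01  4.9000e-03  1.0136e+00] 2.33 fixed [-0.0039  0.0002] 2.39
avg2_top R 4 [-2.5110e-01  6.0000e-04  1.9960e-01  5.0000e-03  1.1479e+00] 3.1 fixed [-0.2519  0.0008] 3.17
```

Fit: left wheel's 5 is −0.034 rad short of the middle reference (dead reckoning agrees); the right's 4 is at −0.25, so it needs −46 mm. Nudging the left wheel by +0.85 mm.

```bash
python3 -m pendant '[[[0,-35,0],0,0],[[0,-35,0],0,0],[[18,-35,0],0,0],[[18,-35,0],0,0],[[19,-20,0],0,0],[[0,0,-20],0,0],[[0,0,-11],0,0],[[0,0,0],0,0]]' |egrep 'pos|force';python3 -m pendant '[[[0,0,0],0,0],[[0,0,0],0,0]]' |egrep 'pos|force'; python3 st.py
```

```text
tcp_pos: [0.5542, 0.1185, 0.1327]
ft_force: [-0.0, 0.3, -0.0]
tcp_pos: [0.5551, 0.1205, 0.135]
ft_force: [0.3, -0.3, 0.2]
t 9.75 tcp [555.1 120.5 135. ] box [-0.8 42.9] jawdeg 12.33 tilt [-0.001  0.    -1.   ] F [ 0.25 -0.3   0.18] g 0.0006
```

```bash
python3 -m pendant '[[[0.2,-1,-2],0,0],[[0,0,0],0,0]]' |egrep 'pos|force';python3 -m pendant '[[[0,0,-0.6],0,0],[[0,0,0],0,0]]' |egrep 'pos|force'; python3 st.py
```

```text
tcp_pos: [0.5556, 0.1196, 0.1331]
ft_force: [-0.3, -1.1, 0.9]
tcp_pos: [0.5557, 0.1195, 0.1325]
ft_force: [-0.8, 0.5, 1.2]
t 10.08 tcp [555.7 119.5 132.5] box [-0.3 41.8] jawdeg 12.33 tilt [ 0.  0. -1.] F [-0.75  0.46  1.19] g 0.0001
```

Just touching at x=555.7. Press by steps, watching x.

```bash
python3 -m pendant '[[[0,0,-0.7],0,0],[[0,0,0],0,0]]' |egrep 'pos|force';python3 -m pendant '[[[0,0,-0.7],0,0],[[0,0,0],0,0]]' |egrep 'pos|force'; python3 -m pendant '[[[0,0,-0.2],0,0],[[0,0,0],0,0]]' |egrep 'pos|force'; python3 st.py
```

```text
tcp_pos: [0.5559, 0.1195, 0.1319]
ft_force: [-1.2, 0.3, 4.9]
tcp_pos: [0.5559, 0.1194, 0.1314]
ft_force: [-3.1, 1.6, 7.9]
tcp_pos: [0.5559, 0.1194, 0.1313]
ft_force: [-2.7, 1.1, 8.2]
t 10.58 tcp [555.9 119.4 131.3] box [-0.2 41.7] jawdeg 12.29 tilt [ 0.     0.001 -1.   ] F [-2.71  1.13  8.23] g 0.0003
```

```bash
python3 -m pendant '[[[0.7,0.15,0],0,0],[[0,0,0],0,0],[[0,0,0],0,0]]' |egrep 'pos|force'; python3 st.py
```

```text
tcp_pos: [0.5567, 0.1196, 0.1313]
ft_force: [-2.7, 2.0, 7.9]
t 10.83 tcp [556.7 119.6 131.3] box [ 0.6 41.7] jawdeg 12.29 tilt [ 0.001  0.001 -1.   ] F [-2.72  1.97  7.93] g 0.0007
```

```bash
python3 -m pendant '[[[0,0,5],0,0],[[0,0,16],0,0],[[8.2,-26.2,0],0,0],[[8.3,-26.2,0],0,0],[[8.2,-26.2,0],0,0],[[0,0,0],0,0],[[0,0,-10],0,0],[[0,0,0],0,0]]' |egrep 'pos|force'; python3 -m pendant '[[[0,0,0],0,0],[[0,0,0],0,0]]' |egrep 'pos|force'; python3 st.py
```

```text
tcp_pos: [0.58, 0.0408, 0.1398]
ft_force: [-0.4, 0.1, -0.0]
tcp_pos: [0.5806, 0.0415, 0.1412]
ft_force: [-0.4, -0.3, 0.0]
t 11.67 tcp [580.6  41.5 141.2] box [  7.3 -39.6] jawdeg 12.36 tilt [-0.001  0.    -1.   ] F [-0.37 -0.32  0.01] g 0.0008
```

```bash
python3 -m pendant '[[[0,0,-3],0,0],[[0,0,0],0,0]]' |egrep 'pos|force';python3 -m pendant '[[[0,0,-0.8],0,0],[[0,0,0],0,0]]' |egrep 'pos|force'; python3 -m pendant '[[[0,0,-0.8],0,0],[[0,0,0],0,0]]' |egrep 'pos|force'
```

```text
tcp_pos: [0.5809, 0.0413, 0.1382]
ft_force: [1.1, 0.5, 0.5]
tcp_pos: [0.5811, 0.0409, 0.1377]
ft_force: [0.5, -0.6, -0.5]
tcp_pos: [0.5811, 0.0407, 0.1369]
ft_force: [0.2, 0.4, 0.1]
```

```bash
python3 -m pendant '[[[0,0,-0.7],0,0],[[0,0,0],0,0]]' |egrep 'pos|force';python3 -m pendant '[[[0,0,-0.7],0,0],[[0,0,0],0,0]]' |egrep 'pos|force'
```

```text
tcp_pos: [0.5812, 0.0406, 0.1362]
ft_force: [0.1, 0.6, 1.6]
tcp_pos: [0.5811, 0.0406, 0.1355]
ft_force: [-0.2, 0.2, -0.5]
```

```bash
python3 -m pendant '[[[0,0,-0.7],0,0],[[0,0,0],0,0]]' |egrep 'pos|force';python3 -m pendant '[[[0,0,-0.7],0,0],[[0,0,0],0,0]]' |egrep 'pos|force'
```

```text
tcp_pos: [0.5811, 0.0406, 0.1347]
ft_force: [-0.2, -0.5, 0.3]
tcp_pos: [0.5811, 0.0407, 0.1341]
ft_force: [-0.3, -0.8, 0.2]
```

```bash
python3 -m pendant '[[[0,0,-0.7],0,0],[[0,0,0],0,0]]' |egrep 'pos|force';python3 -m pendant '[[[0,0,-0.7],0,0],[[0,0,0],0,0]]' |egrep 'pos|force'
```

```text
tcp_pos: [0.5811, 0.0407, 0.1334]
ft_force: [-0.3, -0.6, 0.5]
tcp_pos: [0.5812, 0.0407, 0.1328]
ft_force: [0.4, 0.4, 1.0]
```

```bash
python3 -m pendant '[[[0,0,-0.7],0,0],[[0,0,0],0,0]]' |egrep 'pos|force'
```

```text
tcp_pos: [0.5813, 0.0407, 0.1323]
ft_force: [-0.7, 0.2, 3.4]
```

```bash
python3 -m pendant '[[[0,0,-0.7],0,0],[[0,0,0],0,0]]' |egrep 'pos|force'
```

```text
tcp_pos: [0.5814, 0.0407, 0.1318]
ft_force: [-0.9, 0.4, 6.5]
```

```bash
python3 -m pendant '[[[0,0,-0.5],0,0],[[0,0,0],0,0]]' |egrep 'pos|force'; python3 st.py; python3 -m pendant '[[[-0.98,-0.21,0],0,0],[[-1.95,-0.43,0],0,0],[[-1.95,-0.43,0],0,0],[[-1.95,-0.43,0],0,0],[[-1.95,-0.43,0],0,0]]' |egrep 'force'; python3 -m pendant '[[[-1.95,-0.43,0],0,0],[[-1.95,-0.43,0],0,0],[[-1.95,-0.43,0],0,0],[[-0.98,-0.21,0],0,0],[[0,0,0],0,0],[[0,0,0],0,0]]'|egrep force; python3 st.py
```

```text
tcp_pos: [0.5814, 0.0406, 0.1315]
ft_force: [-2.2, 0.9, 7.2]
t 13.67 tcp [581.4  40.6 131.5] box [  7.9 -40.7] jawdeg 12.3 tilt [ 0.001  0.    -1.   ] F [-2.22  0.93  7.24] g 0.0004
ft_force: [1.5, 1.2, 6.5]
ft_force: [1.9, 0.5, 5.4]
t 14.58 tcp [567.1  37.5 131.9] box [ -6.8 -40.7] jawdeg 12.29 tilt [ 0.003  0.001 -1.   ] F [1.91 0.54 5.45] g 0.0005
```

```bash
python3 -m pendant '[[[0,0,5],0,0],[[0,0,0],0,0],[[8,1.75,0],0,0],[[8,1.75,0],0,0],[[0,0,0],0,0],[[0,0,0],0,0],[[0,0,-3.8],0,0],[[0,0,0],0,0]]' |egrep 'pos|force'; python3 -m pendant '[[[0,0,-0.6],0,0],[[0,0,0],0,0]]'|egrep 'pos|force'; python3 -m pendant '[[[0,0,-0.7],0,0],[[0,0,0],0,0]]'|egrep 'pos|force'
```

```text
tcp_pos: [0.582, 0.0408, 0.1319]
ft_force: [0.4, -0.4, 6.2]
tcp_pos: [0.5819, 0.0407, 0.1319]
ft_force: [0.2, 0.3, 7.0]
tcp_pos: [0.5821, 0.0408, 0.1315]
ft_force: [-0.4, -0.9, 8.1]
```

```bash
python3 st.py; python3 -m pendant '[[[-0.98,-0.21,-0.1],0,0],[[-1.95,-0.43,-0.05],0,0],[[-1.95,-0.43,-0.05],0,0],[[-1.95,-0.43,-0.05],0,0],[[-1.95,-0.43,-0.05],0,0]]' |egrep 'force'; python3 -m pendant '[[[-1.95,-0.43,-0.05],0,0],[[-1.95,-0.43,-0.05],0,0],[[-1.95,-0.43,-0.05],0,0],[[-0.98,-0.21,0],0,0],[[0,0,0],0,0],[[0,0,0],0,0]]'|egrep force; python3 st.py
```

```text
t 15.58 tcp [582.1  40.8 131.5] box [  8.6 -40.7] jawdeg 12.3 tilt [ 0.001  0.    -1.   ] F [-0.39 -0.86  8.06] g 0.0001
ft_force: [2.7, 1.0, 8.1]
ft_force: [0.5, 2.0, 9.7]
t 16.5 tcp [567.4  37.6 131.5] box [ -6.4 -40.7] jawdeg 12.29 tilt [ 0.004  0.001 -1.   ] F [0.51 1.97 9.69] g 0.0007
```

```bash
python3 -m pendant '[[[0,0,5],0,0],[[0,0,0],0,0],[[8,1.75,0],0,0],[[8,1.75,0],0,0],[[0,0,0],0,0],[[0,0,0],0,0],[[0,0,-3.8],0,0],[[0,0,0],0,0]]' |egrep 'pos|force'; python3 -m pendant '[[[0,0,-0.5],0,0],[[0,0,0],0,0]]'|egrep 'pos|force'; python3 -m pendant '[[[0,0,-0.2],0,0],[[0,0,0],0,0]]'|egrep 'pos|force'
```

```text
tcp_pos: [0.5824, 0.0408, 0.1315]
ft_force: [-1.4, 0.8, 8.7]
tcp_pos: [0.5824, 0.0408, 0.1315]
ft_force: [-0.9, -0.2, 7.0]
tcp_pos: [0.5824, 0.0408, 0.1315]
ft_force: [-0.5, 0.6, 8.1]
```

Stroke 13 mm, retreat left, and measure.

```bash
python3 st.py; python3 -m pendant '[[[-0.98,-0.21,-0.1],0,0],[[-1.95,-0.43,-0.05],0,0],[[-1.95,-0.43,-0.05],0,0],[[-1.95,-0.43,-0.05],0,0],[[-1.95,-0.43,-0.05],0,0],[[-1.95,-0.43,-0.05],0,0],[[-1.95,-0.43,-0.05],0,0],[[0,0,0],0,0]]' |egrep 'force';python3 st.py
python3 -m pendant '[[[0,0,5],0,0],[[0,0,20],0,0],[[-10,40,10],0,0],[[-10,40,0],0,0],[[-10,40,0],0,0],[[-10,40,0],0,0],[[-10,40,0],0,0],[[-10,40,0],0,0]]' |egrep pos; python3 -m pendant '[[[0,0,0],0,0]]' |egrep pos
python3 - <<'E'
from fit import *
L=[arm.capture("top") for _ in range(6)];c=L[0]
c["img"]=np.mean([l["img"] for l in L],0).astype(np.float32)
a=rect(c,p,.133,-.035,.035,-.07,.065,5.5);cv2.imwrite("pics/r4.png",np.clip((a-20)*1.5,0,255).astype(np.uint8)[:,:,::-1])
for nm,y,n,h in(("L",.04,5,.0093),("M",0,4,.010),("R",-.04,2,.0097),("R",-.04,-2,.0097)):
    x,r=fit(c,y-.001,n,h,.2,.0049);print(nm,n,np.round(x[[0,1,4]],4),round(r,2))
E
```

```text
t 17.5 tcp [582.4  40.8 131.5] box [  8.9 -40.7] jawdeg 12.3 tilt [ 0.001  0.    -1.   ] F [-0.5   0.57  8.07] g 0.0002
ft_force: [1.6, -0.4, 7.8]
t 18.17 tcp [570.6  38.2 131.6] box [ -3.2 -40.7] jawdeg 12.29 tilt [ 0.004  0.001 -1.   ] F [ 1.56 -0.36  7.79] g 0.0005
tcp_pos: [0.5082, 0.2787, 0.1651]
tcp_pos: [0.5074, 0.283, 0.1651]
L 5 [-3.710e-02  3.000e-04  9.845e-01] 2.01
M 4 [-2.5000e-03  1.0000e-04  1.0341e+00] 2.37
R 2 [1.7850e-01 2.0000e-04 1.0404e+00] 3.54
R -2 [-2.2740e-01 -1.0000e-04  1.2833e+00] 3.58
```

View pics/r4.png

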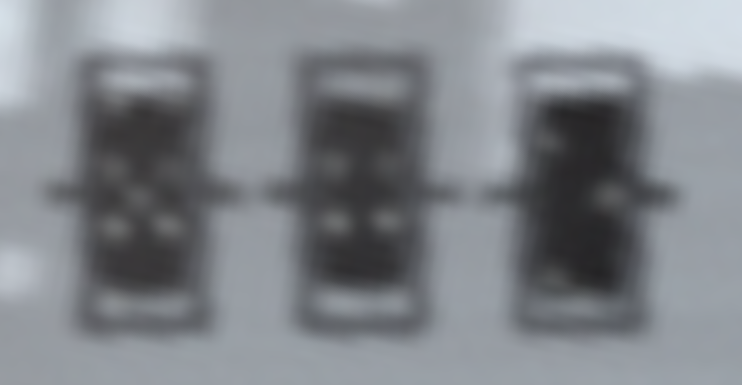

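The left wheel still shows 5 at −0.037: my nudge had no net effect, likely because an approach overshoot brushed it back. The right wheel shows 2, pips at (550,140) and (607,195), fitted +0.18, so −4.5 mm remains. Redoing the left nudge with a slow approach.

```bash
python3 -m pendant '[[[9,-33,0],0,0],[[9,-33,0],0,0],[[10,-33,0],0,0],[[10,-33,-5],0,0],[[9.5,-32.5,-10],0,0],[[0,0,-5],0,0],[[0,0,-5],0,0],[[0,0,0],0,0]]' |egrep 'pos|force';python3 -m pendant '[[[0,0,0],0,0],[[0,0,-1.5],0,0],[[0,0,-1.5],0,0],[[0,0,-1],0,0],[[0,0,0],0,0],[[0,0,0],0,0]]' |egrep 'pos|force'; python3 st.py
```

```text
tcp_pos: [0.5563, 0.1119, 0.1392]
ft_force: [0.3, -0.1, -0.5]
tcp_pos: [0.5569, 0.1132, 0.1363]
ft_force: [0.4, -0.1, 0.1]
t 20.38 tcp [556.9 113.2 136.3] box [-0.6 35.4] jawdeg 12.34 tilt [ 0. -0. -1.] F [ 0.43 -0.14  0.08] g 0.0006
```

```bash
python3 -m pendant '[[[-0.6,2.7,0],0,0],[[-0.6,2.7,0],0,0],[[0,0,0],0,0],[[0,0,0],0,0],[[0,0,0],0,0],[[0,0,-1.3],0,0],[[0,0,-1.3],0,0],[[0,0,0],0,0]]' |egrep 'pos|force';python3 -m pendant '[[[0,0,0],0,0],[[0,0,-0.5],0,0],[[0,0,0],0,0]]' |egrep 'pos|force'; python3 st.py
```

```text
tcp_pos: [0.5556, 0.1181, 0.1333]
ft_force: [-0.2, -0.8, 0.4]
tcp_pos: [0.5558, 0.1181, 0.1331]
ft_force: [-0.8, -0.3, -0.5]
t 21.3 tcp [555.8 118.1 133.1] box [-0.6 40.5] jawdeg 12.3 tilt [-0. -0. -1.] F [-0.84 -0.31 -0.55] g 0.0005
```

```bash
python3 -m pendant '[[[0,0,-0.8],0,0],[[0,0,0],0,0]]' |egrep 'pos|force';python3 -m pendant '[[[0,0,-0.8],0,0],[[0,0,0],0,0]]' |egrep 'pos|force'; python3 st.py
```

```text
tcp_pos: [0.5559, 0.1182, 0.1324]
ft_force: [0.3, -0.5, 1.8]
tcp_pos: [0.5559, 0.1182, 0.1318]
ft_force: [-1.4, -0.7, 5.3]
t 21.63 tcp [555.9 118.2 131.8] box [-0.5 40.5] jawdeg 12.3 tilt [ 0.  0. -1.] F [-1.45 -0.65  5.3 ] g 0.0005
```

```bash
python3 -m pendant '[[[0,0,-0.8],0,0],[[0,0,0],0,0]]' |egrep 'pos|force';python3 -m pendant '[[[0,0,-0.4],0,0],[[0,0,0],0,0]]' |egrep 'pos|force'; python3 st.py
```

```text
tcp_pos: [0.556, 0.1182, 0.1313]
ft_force: [-2.7, -0.8, 7.4]
tcp_pos: [0.556, 0.1182, 0.1311]
ft_force: [-2.8, 0.1, 9.9]
t 21.97 tcp [556.  118.2 131.1] box [-0.3 40.5] jawdeg 12.3 tilt [ 0.001  0.    -1.   ] F [-2.78  0.13  9.88] g 0.0005
```

```bash
python3 -m pendant '[[[0.45,0.1,0],0,0],[[0.45,0.1,0],0,0],[[0,0,0],0,0],[[0,0,0],0,0]]' |egrep 'pos|force'; python3 st.py; python3 -m pendant '[[[0,0,1],0,0],[[0,0,1],0,0],[[0,0,0],0,0]]' |egrep 'pos|force'; python3 st.py; python3 -m pendant '[[[0,0,3],0,0],[[0,0,10],0,0],[[0,0,10],0,0],[[0,0,0],0,0]]' |egrep 'pos|force'
```

```text
tcp_pos: [0.557, 0.1184, 0.1312]
ft_force: [-2.3, -1.0, 9.4]
t 22.3 tcp [557.  118.4 131.2] box [ 0.7 40.5] jawdeg 12.3 tilt [ 0.001  0.    -1.   ] F [-2.33 -0.99  9.44] g 0.0006
tcp_pos: [0.5568, 0.1184, 0.1325]
ft_force: [0.5, 0.6, 0.2]
t 22.55 tcp [556.8 118.4 132.5] box [ 0.5 40.6] jawdeg 12.3 tilt [ 0.  0. -1.] F [0.49 0.61 0.18] g 0.0005
tcp_pos: [0.558, 0.1187, 0.1578]
ft_force: [0.2, 0.3, -0.5]
```

```bash
python3 -m pendant '[[[6.4,-26.3,0],0,0],[[6.4,-26.2,0],0,0],[[6.4,-26.2,0],0,0],[[0,0,0],0,0],[[0,0,-6],0,0],[[0,0,-6],0,0],[[0,0,-5],0,0],[[0,0,0],0,0]]' |egrep 'pos|force';python3 -m pendant '[[[0,0,0],0,0],[[0,0,0],0,0],[[0,0,-1.5],0,0],[[0,0,-1.5],0,0],[[0,0,0],0,0],[[0,0,0],0,0]]' |egrep 'pos|force'; python3 st.py
```

```text
tcp_pos: [0.5747, 0.0405, 0.1368]
ft_force: [-0.4, -0.2, -0.5]
tcp_pos: [0.5758, 0.0397, 0.1353]
ft_force: [0.4, -0.2, -0.4]
t 24.05 tcp [575.8  39.7 135.3] box [  2.2 -40.4] jawdeg 12.3 tilt [-0. -0. -1.] F [ 0.43 -0.17 -0.42] g 0.0004
```

```bash
python3 -m pendant '[[[0,0,-1],0,0],[[0,0,-1],0,0],[[0,0,0],0,0]]' |egrep 'pos|force';python3 -m pendant '[[[0,0,-0.7],0,0],[[0,0,0],0,0]]' |egrep 'pos|force';python3 -m pendant '[[[0,0,-0.7],0,0],[[0,0,0],0,0]]' |egrep 'pos|force'; python3 st.py
```

```text
tcp_pos: [0.5757, 0.0396, 0.1332]
ft_force: [0.9, 0.5, -1.0]
tcp_pos: [0.5759, 0.0396, 0.1327]
ft_force: [-1.0, 0.4, 1.4]
tcp_pos: [0.5759, 0.0397, 0.1322]
ft_force: [-0.5, 0.6, 4.2]
t 24.63 tcp [575.9  39.7 132.2] box [  2.4 -40.5] jawdeg 12.3 tilt [ 0. -0. -1.] F [-0.52  0.6   4.21] g 0.0002
```

```bash
python3 -m pendant '[[[0,0,-0.7],0,0],[[0,0,0],0,0]]' |egrep 'pos|force'; python3 -m pendant '[[[0,0,-0.6],0,0],[[0,0,0],0,0]]' |egrep 'pos|force';python3 st.py
```

```text
tcp_pos: [0.576, 0.0397, 0.1317]
ft_force: [-2.5, -1.3, 7.8]
tcp_pos: [0.5761, 0.0397, 0.1314]
ft_force: [-2.4, -0.2, 9.0]
t 24.97 tcp [576.1  39.7 131.4] box [  2.5 -40.5] jawdeg 12.3 tilt [ 0.001  0.    -1.   ] F [-2.38 -0.23  9.03] g 0.0002
```

```bash
python3 -m pendant '[[[-1.3,-0.29,-0.05],0,0],[[-1.3,-0.29,-0.05],0,0],[[-1.3,-0.29,-0.05],0,0],[[-1.2,-0.26,-0.05],0,0],[[0,0,0],0,0],[[0,0,0],0,0]]' |egrep 'pos|force';python3 st.py
```

```text
tcp_pos: [0.5726, 0.0389, 0.1317]
ft_force: [1.5, 0.5, 8.4]
t 25.47 tcp [572.6  38.9 131.7] box [ -1.1 -40.5] jawdeg 12.29 tilt [ 0.004  0.001 -1.   ] F [1.46 0.5  8.4 ] g 0.0007
```

```bash
python3 -m pendant '[[[-0.9,-0.2,-0.05],0,0],[[0,0,0],0,0],[[0,0,0],0,0]]' |egrep 'pos|force';python3 st.py; python3 -m pendant '[[[0,0,1],0,0],[[0,0,1],0,0],[[0,0,3],0,0],[[0,0,10],0,0],[[0,0,14],0,0],[[-15,38,0],0,0],[[-10,40,0],0,0],[[-10,40,0],0,0]]' |egrep pos; python3 -m pendant '[[[-10,40,0],0,0],[[-10,40,0],0,0],[[-10,40,0],0,0],[[0,0,0],0,0],[[0,0,0],0,0]]' |egrep pos
cat > look.py <<'E'
from fit import *
import sys
L=[arm.capture("top") for _ in range(6)];c=L[0]
c["img"]=np.mean([l["img"] for l in L],0).astype(np.float32)
a=rect(c,p,.133,-.035,.035,-.07,.065,5.5);cv2.imwrite(f"pics/{sys.argv[1]}.png",np.clip((a-20)*1.5,0,255).astype(np.uint8)[:,:,::-1])
for nm,y,n,h in(("L",.04,5,.0093),("M",0,4,.010),("R",-.04,2,.0097),("R",-.04,-2,.0097)):
    x,r=fit(c,y-.001,n,h,.2,.0049);print(nm,n,np.round(x[[0,1,4]],4),round(r,2))
E
python3 look.py r5
```

```text
tcp_pos: [0.5718, 0.0387, 0.1317]
ft_force: [1.8, 1.3, 6.9]
t 25.72 tcp [571.8  38.7 131.7] box [ -1.9 -40.5] jawdeg 12.29 tilt [ 0.004  0.001 -1.   ] F [1.8  1.33 6.94] g 0.0005
tcp_pos: [0.5343, 0.1569, 0.1602]
tcp_pos: [0.5041, 0.2781, 0.1597]
L 5 [0.00e+00 5.00e-04 9.37e-01] 2.29
M 4 [-3.0000e-03  1.0000e-04  1.0303e+00] 2.33
R 2 [2.290e-02 1.000e-04 9.628e-01] 2.88
R -2 [-3.772e-01  2.000e-04  9.773e-01] 3.44
```

View pics/r5.png

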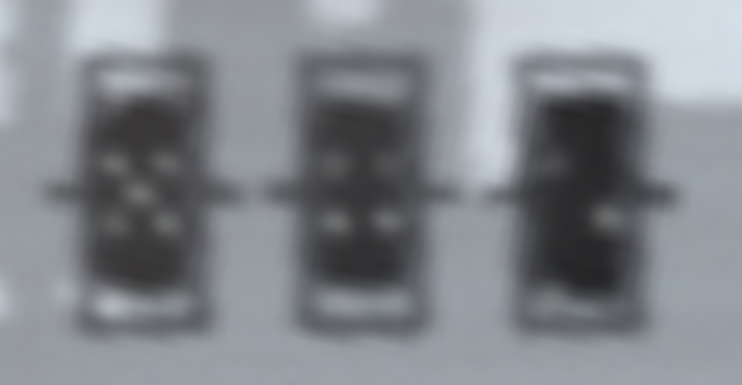

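Code reads 5-4-2: left 0.000, middle −0.003, right +0.023. I'll trim the right wheel by −0.6 mm before the bolt.

```bash
python3 -m pendant '[[[10,-34.1,0],0,0],[[10,-34.1,0],0,0],[[10,-34.1,0],0,0],[[10,-34.1,0],0,0],[[10,-34.1,0],0,0],[[10,-34.1,0],0,0],[[10,-34.1,0],0,0],[[0,0,0],0,0]]' |egrep 'pos|force';python3 -m pendant '[[[0,0,0],0,0],[[0,0,-6],0,0],[[0,0,-6],0,0],[[0,0,-5],0,0],[[0,0,-4],0,0],[[0,0,-2],0,0],[[0,0,0],0,0],[[0,0,0],0,0]]' |egrep 'pos|force'; python3 st.py
```

```text
tcp_pos: [0.5763, 0.0315, 0.1597]
ft_force: [-0.1, -0.9, 0.5]
tcp_pos: [0.5748, 0.0381, 0.1363]
ft_force: [0.3, 0.4, 0.2]
t 28.43 tcp [574.8  38.1 136.3] box [  0.9 -41.8] jawdeg 12.34 tilt [-0. -0. -1.] F [0.27 0.41 0.23] g 0.0003
```

```bash
python3 -m pendant '[[[0,0.5,-1.5],0,0],[[0,0.5,-1.2],0,0],[[0,0,0],0,0],[[0,0,-0.7],0,0],[[0,0,0],0,0]]' |egrep 'pos|force';python3 -m pendant '[[[0,0,-0.7],0,0],[[0,0,0],0,0]]' |egrep 'pos|force';python3 st.py
```

```text
tcp_pos: [0.5749, 0.0386, 0.133]
ft_force: [0.8, 0.2, -0.9]
tcp_pos: [0.5749, 0.0386, 0.1325]
ft_force: [-1.2, 0.2, 2.6]
t 29.02 tcp [574.9  38.6 132.5] box [  1.2 -41.3] jawdeg 12.29 tilt [ 0.  0. -1.] F [-1.2   0.2   2.64] g 0.0005
```

```bash
python3 -m pendant '[[[0,0,-0.6],0,0],[[0,0,0],0,0]]' |egrep 'pos|force';python3 -m pendant '[[[0,0,-0.6],0,0],[[0,0,0],0,0]]' |egrep 'pos|force';python3 st.py
```

```text
tcp_pos: [0.575, 0.0386, 0.132]
ft_force: [-1.6, 0.2, 5.0]
tcp_pos: [0.575, 0.0386, 0.1316]
ft_force: [-1.9, 0.3, 8.4]
t 29.35 tcp [575.   38.6 131.6] box [  1.2 -41.3] jawdeg 12.3 tilt [ 0. -0. -1.] F [-1.86  0.33  8.41] g 0.0006
```

```bash
python3 -m pendant '[[[-0.65,-0.14,0],0,0],[[-0.65,-0.14,0],0,0],[[0,0,0],0,0],[[0,0,0],0,0]]' |egrep 'pos|force';python3 st.py
```

```text
tcp_pos: [0.5748, 0.0385, 0.132]
ft_force: [0.6, 0.7, 6.3]
t 29.68 tcp [574.8  38.5 132. ] box [  1.  -41.3] jawdeg 12.29 tilt [ 0.003  0.    -1.   ] F [0.64 0.74 6.3 ] g 0.0004
```

```bash
python3 -m pendant '[[[-0.6,-0.13,-0.3],0,0],[[0,0,0],0,0],[[0,0,0],0,0]]' |egrep 'pos|force';python3 st.py
```

```text
tcp_pos: [0.5746, 0.0385, 0.1319]
ft_force: [2.8, 1.4, 6.1]
t 29.93 tcp [574.6  38.5 131.9] box [  0.8 -41.3] jawdeg 12.29 tilt [ 0.003  0.    -1.   ] F [2.8  1.38 6.12] g 0.0002
```

```bash
python3 -m pendant '[[[-0.6,-0.13,-0.2],0,0],[[0,0,0],0,0],[[0,0,0],0,0]]' |egrep 'pos|force';python3 st.py
```

```text
tcp_pos: [0.5742, 0.0384, 0.1318]
ft_force: [2.4, 1.0, 6.8]
t 30.18 tcp [574.2  38.4 131.8] box [  0.4 -41.3] jawdeg 12.29 tilt [ 0.004  0.001 -1.   ] F [2.43 0.99 6.77] g 0.0006
```

```bash
python3 -m pendant '[[[0,0,1],0,0],[[0,0,1],0,0],[[0,0,5],0,0],[[0,0,15],0,0],[[-11,-22.4,0],0,0],[[-11,-22.4,0],0,0],[[-10.8,-22.4,0],0,0],[[0,0,0],0,0]]' |egrep 'pos|force'; python3 -m pendant '[[[0,0,0],0,0],[[0,0,0],0,0]]'|egrep pos; python3 st.py; python3 look.py r6
python3 - <<'E'
import cv2
from h import *
c=arm.capture("scene");p=np.load("p.npy")
a=rect(c,p,.123,-.08,.08,-.15,.08,3.3)
print([(round(d["score"],2),np.round(d["box"],1).tolist()) for d in arm.search_frame("bolt_tab","scene")][:2])
b=cv2.imread("pics/r6.png")
b=cv2.resize(b,(a.shape[1],int(b.shape[0]*a.shape[1]/b.shape[1])))
u,v=proj(c,b2w(p,[[0,-.08,.13]]))[0].astype(int)
s=cv2.resize(c["img"][v-45:v+45,u-60:u+60],None,fx=2.2,fy=2.2,interpolation=2) if 0 else cv2.resize(c["img"][max(v-60,0):v+40,u-80:u+80],(a.shape[1],int(a.shape[1]*100/160*.42/.42*0.42)) if 0 else (320,200),interpolation=2)
o=np.zeros((200,a.shape[1],3),np.uint8);o[:,:320]=s[:,:,::-1]
cv2.imwrite("pics/r6b.png",np.vstack([b,o]));print(b.shape,o.shape)
E
```

```text
tcp_pos: [0.5371, -0.0317, 0.1524]
ft_force: [-0.5, -0.6, 0.2]
tcp_pos: [0.5397, -0.0289, 0.1527]
t 31.02 tcp [539.7 -28.9 152.7] box [-47.7 -99.7] jawdeg 12.26 tilt [ 0.  0. -1.] F [-0.29  0.66 -0.88] g 0.0006
L 5 [4.100e-03 8.000e-04 9.259e-01] 2.89
M 4 [5.000e-04 5.000e-04 9.788e-01] 2.39
R 2 [-0.2722 -0.0026  1.2647] 0.29
R -2 [-3.955e-01  7.000e-04  1.500e+00] 0.3
[(0.62, [202.8, 181.5, 222.7, 199.4])]
(393, 758, 3) (200, 758, 3)
```

View pics/r6b.png

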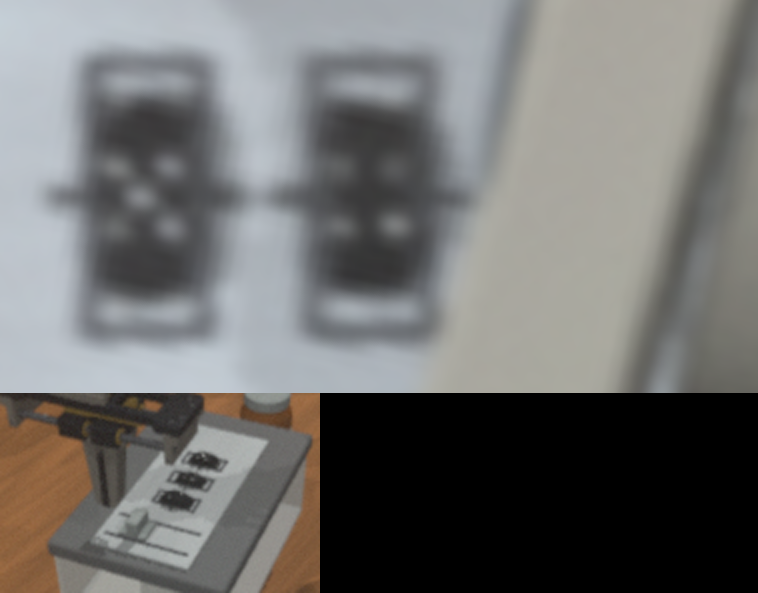

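The gripper hides the right wheel here. Stepping aside to check it before touching the bolt.

```bash
python3 -m pendant '[[[-10,-35,5],0,0],[[-10,-35,5],0,0],[[-10,-35,0],0,0],[[-10,-35,0],0,0],[[0,0,0],0,0],[[0,0,0],0,0]]' |egrep 'pos|force'; python3 look.py r7
```

```text
tcp_pos: [0.4992, -0.1705, 0.1627]
ft_force: [-0.4, -0.9, -0.4]
L 5 [3.600e-03 8.000e-04 9.238e-01] 2.92
M 4 [-1.000e-03  4.000e-04  9.936e-01] 2.73
R 2 [-1.880e-02  7.000e-04  8.761e-01] 2.87
R -2 [-0.4244  0.0009  0.8997] 5.07
```

Left +0.004, middle −0.001, right −0.019 rad: good. Now the bolt: back behind the tab, down to z≈132.

```bash
python3 -m pendant '[[[9.5,35,0],0,0],[[9.5,35,0],0,0],[[9.5,35,0],0,0],[[9.5,35,0],0,0],[[0,0,0],0,0],[[0,0,-10],0,0],[[0,0,-10],0,0],[[0,0,0],0,0]]' |egrep 'pos|force';python3 -m pendant '[[[0,0,0],0,0],[[0,0,-4],0,0],[[0,0,-3],0,0],[[0,0,-2],0,0],[[0,0,0],0,0],[[0,0,0],0,0]]' |egrep 'pos|force'; python3 st.py
```

```text
tcp_pos: [0.5357, -0.0296, 0.1401]
ft_force: [-0.8, -1.1, -0.1]
tcp_pos: [0.5376, -0.0293, 0.1336]
ft_force: [-0.4, -0.4, 0.9]
t 33.38 tcp [537.6 -29.3 133.6] box [-49.9 -99.7] jawdeg 12.28 tilt [-0. -0. -1.] F [-0.4  -0.45  0.86] g 0.0004
```

```bash
python3 -m pendant '[[[1.95,0.43,0],0,0],[[1.95,0.43,0],0,0],[[1.95,0.43,0],0,0],[[0,0,0],0,0]]' |egrep 'force';python3 -m pendant '[[[1.46,0.32,0],0,0],[[1.46,0.32,0],0,0],[[1.46,0.32,0],0,0],[[1.46,0.32,0],0,0]]' |egrep 'force';python3 st.py; python3 -m pendant '[[[1.95,0.43,0],0,0],[[1.95,0.43,0],0,0],[[1.95,0.43,0],0,0],[[1.95,0.43,0],0,0]]' |egrep 'force'; python3 st.py
```

```text
ft_force: [0.4, 0.2, -0.2]
ft_force: [-3.0, -1.3, 2.5]
t 34.05 tcp [549.1 -26.5 133.5] box [-38.  -99.4] jawdeg 12.3 tilt [-0.001 -0.    -1.   ] F [-3.02 -1.28  2.48] g 0.0007
ft_force: [-3.3, -2.1, 2.3]
t 34.38 tcp [556.8 -24.8 133.5] box [-30.1 -99.4] jawdeg 12.3 tilt [-0.001 -0.    -1.   ] F [-3.33 -2.14  2.34] g 0.0005
```

```bash
python3 -m pendant '[[[1.95,0.43,0],0,0],[[1.95,0.43,0],0,0],[[1.95,0.43,0],0,0],[[1.95,0.43,0],0,0],[[1.95,0.43,0],0,0],[[1.95,0.43,0],0,0],[[1.95,0.43,0],0,0],[[1.95,0.43,0],0,0]]' |egrep 'force'; python3 st.py;python3 -m pendant '[[[0.98,0.21,0],0,0],[[0.98,0.21,0],0,0],[[0.98,0.21,0],0,0],[[0,0,0],0,0]]' |egrep 'force'; python3 st.py
```

```text
ft_force: [-2.7, -0.8, 1.4]
t 35.05 tcp [572.8 -21.4 133.6] box [-13.7 -99.4] jawdeg 12.3 tilt [-0. -0. -1.] F [-2.71 -0.81  1.43] g 0.0003
ft_force: [-3.1, -1.4, 0.5]
t 35.38 tcp [575.8 -20.7 133.6] box [-10.7 -99.4] jawdeg 12.3 tilt [ 0.  0. -1.] F [-3.09 -1.41  0.51] g 0.0006
```

```bash
python3 -m pendant '[[[0.98,0.21,0],0,0],[[0.98,0.21,0],0,0],[[0,0,0],0,0]]' |egrep 'force'; python3 st.py
```

```text
ft_force: [-3.6, -1.7, 0.4]
t 35.63 tcp [577.7 -20.3 133.6] box [ -8.7 -99.4] jawdeg 12.3 tilt [ 0.  0. -1.] F [-3.63 -1.73  0.44] g 0.0003
```

```bash
python3 -m pendant '[[[0.98,0.21,0],0,0],[[0,0,0],0,0]]' |egrep 'force'; python3 st.py
```

```text
ft_force: [-3.4, -2.7, -0.6]
t 35.8 tcp [578.6 -20.1 133.6] box [ -7.8 -99.4] jawdeg 12.3 tilt [ 0. -0. -1.] F [-3.4  -2.68 -0.56] g 0.0002
```

```bash
python3 -m pendant '[[[0.68,0.15,0],0,0],[[0,0,0],0,0]]' |egrep 'force'; python3 st.py
```

```text
ft_force: [-2.8, -2.3, 0.3]
t 35.97 tcp [579.3 -20.  133.6] box [ -7.1 -99.4] jawdeg 12.3 tilt [ 0. -0. -1.] F [-2.76 -2.33  0.27] g 0.0004
```

```bash
python3 -m pendant '[[[0.68,0.15,0],0,0],[[0,0,0],0,0]]' |egrep 'force'; python3 st.py
```

```text
ft_force: [-2.8, -2.2, 0.2]
t 36.13 tcp [580.  -19.8 133.6] box [ -6.4 -99.4] jawdeg 12.3 tilt [-0. -0. -1.] F [-2.81 -2.21  0.24] g 0.0006
```

```bash
python3 -m pendant '[[[0.68,0.15,0],0,0],[[0,0,0],0,0]]' |egrep 'force'; python3 st.py
```

```text
ft_force: [-3.3, -2.4, 1.0]
t 36.3 tcp [580.6 -19.6 133.6] box [ -5.7 -99.4] jawdeg 12.3 tilt [ 0. -0. -1.] F [-3.34 -2.38  1.01] g 0.0002
```

```bash
python3 -m pendant '[[[0.68,0.15,0],0,0],[[0,0,0],0,0]]' |egrep 'force'; python3 st.py
```

```text
ft_force: [-3.5, -2.3, 1.3]
t 36.47 tcp [581.3 -19.5 133.6] box [ -5.  -99.4] jawdeg 12.3 tilt [ 0. -0. -1.] F [-3.52 -2.29  1.31] g 0.0002
```

```bash
python3 -m pendant '[[[0.68,0.15,0],0,0],[[0,0,0],0,0]]' |egrep 'force'; python3 st.py
```

```text
ft_force: [-3.0, -2.5, 0.5]
t 36.63 tcp [582.  -19.3 133.6] box [ -4.3 -99.4] jawdeg 12.3 tilt [ 0. -0. -1.] F [-3.02 -2.53  0.47] g 0.0005
```

```bash
python3 -m pendant '[[[0.68,0.15,0],0,0],[[0,0,0],0,0]]' |egrep 'force'; python3 st.py
```

```text
ft_force: [-2.9, -2.4, 0.2]
t 36.8 tcp [582.7 -19.2 133.6] box [ -3.6 -99.4] jawdeg 12.3 tilt [ 0. -0. -1.] F [-2.88 -2.38  0.21] g 0.0009
```

```bash
python3 -m pendant '[[[0.68,0.15,0],0,0],[[0,0,0],0,0]]' |egrep 'force'; python3 st.py
```

```text
ft_force: [-4.2, -2.7, 1.2]
t 36.97 tcp [583.1 -19.1 133.6] box [ -3.2 -99.4] jawdeg 12.3 tilt [-0. -0. -1.] F [-4.16 -2.68  1.2 ] g 0.0004
```

```bash
python3 -m pendant '[[[0.68,0.15,0],0,0],[[0,0,0],0,0]]' |egrep 'force'; python3 st.py
```

```text
ft_force: [-6.0, -3.1, 3.0]
t 37.13 tcp [583.2 -19.1 133.5] box [ -3.1 -99.4] jawdeg 12.3 tilt [-0.002 -0.    -1.   ] F [-6.05 -3.08  2.96] g -0.0
```

End stop reached: position stalls at −3.1 while the force rises. One small firm push, then back off, lift and check.

```bash
python3 -m pendant '[[[0.6,0.13,0],0,0],[[0,0,0],0,0],[[0,0,0],0,0]]' |egrep 'pos|force'; python3 st.py; python3 -m pendant '[[[-4.9,-1.1,0],0,0],[[-9.8,-2.1,0],0,0],[[-9.8,-2.1,0],0,0],[[0,0,15],0,0],[[0,0,25],0,0],[[-15,-35,0],0,0],[[-15,-35,0],0,0],[[-15,-35,0],0,0]]' |egrep 'pos|force';  python3 -m pendant '[[[-15,-35,0],0,0],[[0,-35,0],0,0],[[0,0,0],0,0],[[0,0,0],0,0]]' |egrep 'pos|force'; python3 look.py r8
python3 - <<'E'
from h import *
p=np.load("p.npy");c=arm.capture("top");a=rect(c,p,.123,-.1,.1,-.15,.15,2.6);cv2.imwrite("pics/r9.png",a[:,:,::-1])
E
```

```text
tcp_pos: [0.5832, -0.0191, 0.1335]
ft_force: [-8.5, -4.8, 4.9]
t 37.38 tcp [583.2 -19.1 133.5] box [ -3.1 -99.4] jawdeg 12.31 tilt [-0.003 -0.    -1.   ] F [-8.48 -4.76  4.92] g 0.0002
tcp_pos: [0.5145, -0.1297, 0.1743]
ft_force: [0.7, -0.5, -0.5]
tcp_pos: [0.4996, -0.2004, 0.1738]
ft_force: [-0.2, 0.2, -0.7]
L 5 [3.600e-03 8.000e-04 9.312e-01] 2.92
M 4 [-9.0000e-04  4.0000e-04  1.0063e+00] 2.81
R 2 [-1.890e-02  7.000e-04  8.809e-01] 2.94
R -2 [-0.4233  0.001   0.9072] 5.12
```

View pics/r9.png

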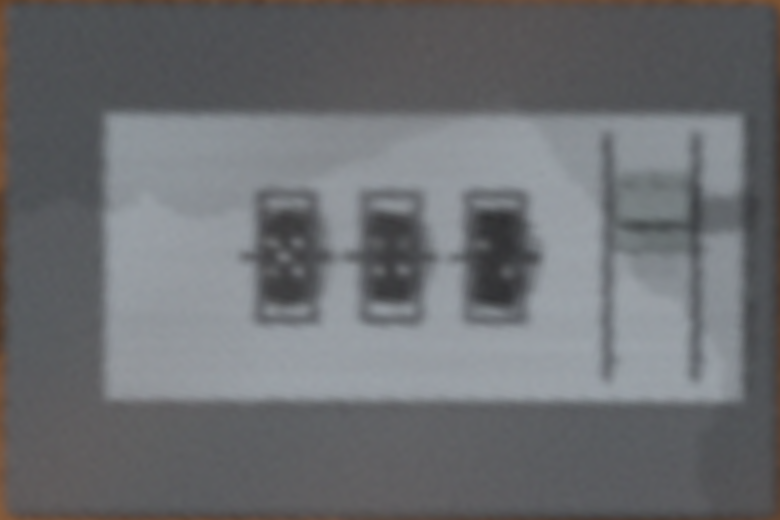

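The bolt foot spans rows 172 to 252, so its centre is at about +17.5 mm. That is the full 35 mm of travel, and the wheels still read 5-4-2. Handing in.

```bash
python3 -c "
from bench import arm
print(arm.get_obs()['clock']);print(arm.close_job())"
```

```text
38.7333
the job is handed in; nothing more can be done
None
```

The snack box is set to 5-4-2, the bolt is at its far stop, and I handed the job in at 38.7 s of the 72 s allowed.

- **Wheels:** I rolled the left wheel to 5 and the right wheel to 2 in short strokes at about 10 N or less. I never touched the middle wheel.
- **Angles at the last check:** compared with where each number should sit, the left wheel was +0.004 rad, the middle −0.001 and the right −0.019. They read the same after the bolt push. All three depend on the middle wheel being right. Its unmeasured height adds up to about 0.02 rad of doubt to the other two.
- **Bolt:** I pushed it at about 4 N until it stalled, with a final push of about 10 N. The last picture puts it at about the full 35 mm of travel. The gripper then backed off clear of the box.
- **Checks that disagreed:**
  - My first small correction to the left wheel had no lasting effect, so I redid it with a slower approach.
  - The right wheel needed an extra trim, which went slightly past zero.
  - Measured against the index ticks rather than the middle wheel, all three wheels read up to 0.05 rad back. I relied on the middle wheel's stated angle instead.
- **Jar, can and bowl:** I kept the arm clear of all three, but did not measure their positions again at the end.

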